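Roll the sample canister up the loading ramp to its stop

ROBOT

A 7-joint arm with a two-finger parallel gripper is mounted at the origin on the work surface. World frame = base frame: x ahead of the robot, y to its left, z up, the work surface at z = 0. Lengths are in m, angles in rad, forces in N, time in s.
With the tool pointing down it reaches from about 0.425 to 0.875 m from the base axis. Payload 4.7 kg.
Tool frame: the origin (TCP) lies at the very end of the fingers, on their centre line; the grasp point (between the pads) lies 19 mm behind it; z points along the fingers, y is the line along which they close (so a half turn about z gives the same grasp; the last joint's range is limited). The gripper opens to 87 mm and grips with 3 to 60 N. Pads are 19 mm wide; open, the fingers measure 117 mm over their backs; the gripper's body (75 mm by 190 mm) begins 51 mm behind the grasp point.
Start: joints at [1.295, 0.321, -0.07, 1.45, 0.023, 1.371, -0.057], TCP at [0.186, -0.623, 0.223] pointing down, gripper open.
Joint ranges: [-2.86, 2.86], [-0.3, 2.09], [-1.38, 1.24], [0.06, 2.45], [-1.56, 4.7], [0.09, 2.05], [-2.69, 2.69]. Speed limits (rad/s): [2.57, 2.57, 3.14, 3.14, 3.14, 3.14, 3.14].

INTERFACE

Orientations are given as a rotation vector (axis times angle).
In Python, from bench import ctrl, imaging, ticket gives the robot as it stands.
- The arm moves only by the tool jog_arm, never from a script. Its argument "rows" is text: rows parted by semicolons, each of 7 numbers parted by spaces: the shift along the tool's x, y, z in cm, then the turn, a rotation vector about the tool's x, y, z in rad, then the closure, from -1 (fully open) to 1 (shut), so that 0 is half open. A call has 1 to 5 rows; each row shifts and turns the commanded pose from where the row before left it, along the tool's axes as they then stand; what a row does not reach is not made up. A row lasts 1/8 s, in which the tool goes at most 62.5 mm and 10.7 degrees, less where a joint would pass 70% of its speed; a pose out of reach is approached as far as the arm can. A call with a gripper value outside its range is refused whole. The fingers move at their own pace and stop on an object; "force" is the grip in N (left out, the last holds). Time passes only in rows, so rows that do not move let the fingers close. It gives the time, the measured TCP pose, the force, the opening and the grip force at its end, in the units of the state.
- ctrl.get_state(): the state, without advancing time (a new reading comes with each control period).
- imaging.get_image(name): name is "scene" or "top"; returns a dict with "img" (480x640x3 uint8, blue, green, red), "vertical_fov" (degrees; the focal length in pixels is half the picture's height over the tangent of half this angle, whatever the lens; pixels are square), "cx", "cy" (the principal point, pixels), "k1" (the pictures are not rectified: a ray, as slopes to the right and down, at radius r is drawn at 1 + k1 r^2 times it, then the intrinsics apply), "origin" and "orientation" of the camera in the world. Camera axes: x right, y down, z forward; pixel columns grow to the right and rows downward; lengths in m; the calibration is good to about 2 mm. A picture is of the moment at which its call begins. There is no depth.
- ticket.close_job(): hands the job in; it is judged then, once.
The state is a dict: "time": time; "joint_positions": joint angles; "qd": joint speeds; "joint_torque": joint torques, N m; "position": TCP position; "tool_rot": TCP orientation; "ft_force": force on the tool from outside, world axes, zero at the start; "torque": the same for the moment, N m; "grip_width": opening from 0.0 (shut) to 1.0 (fully open); "grip_force": force on a finger pad.
Only numpy, scipy, OpenCV 4.12 (cv2) and the standard library are available. Lean on these libraries where they do the work, as an engineer would, in place of code of your own. Each camera call takes 0.05 s, during which the arm holds its last target. There are 200 camera calls.

TASK

Push the steel sample canister up the shallow loading ramp with the fingers until it rests against the stop block near the top, without picking it up and without letting it roll back or run away from the fingers. Finish with the canister kept firmly pressed against the stop: the program ends while the fingers are still pushing it there, ready for the clamp. Leave the two vials and the collar beside the ramp where they are.

Things in the scene. Friction and masses are not known exactly. Their poses are not given: they have to be found in the camera images.
- canister: Smooth solid-looking steel cylinder lying on its side, diameter 54 mm, length 110 mm, about 0.5 kg, rolls freely. Origin at its centre; its y axis is the cylinder's axis (across the ramp), its x and z axes turn as it rolls. It starts at the foot of the ramp, resting against the foot lip.
- ramp: Fixed aluminium plate on feet, 280 mm long (x), 160 mm wide, rising 8 degrees towards its +x. Origin on the table under the plate's middle; x level, uphill; y left. Side rails 10 mm high, 136 mm apart, guide the canister; across the foot a lip 10 mm wide, 6 mm high. Upper face 12 mm (foot) to 50 mm (head) above the table. Pushing the canister up takes about 1 to 7 N; let go, it rolls back.
- ramp_face (a point): Point on the plate's upper face above the ramp's origin, 31 mm above the table. x points up along the slope, y across to the left, z square to the face. The canister's centre is at z = 27 mm in this frame while it lies on the plate.
- stop: Fixed rigid steel block across the ramp near its top, 134 mm wide, 22 mm thick, upright, top 80 mm above the table; at a different place along the ramp each time. Origin at table height below the middle of its downhill face, which the canister comes to rest against; x level, uphill as the ramp's. With the canister home its centre is at x = -27 mm here.
- vial_tall: Loose glass vial with white cap, 28 mm diameter, 60 mm tall, standing beside the ramp. Origin at the centre of its underside. Leave it.
- vial_short: Loose glass vial with wide white cap, 28 mm diameter, 45 mm tall, standing beside the ramp. Origin at the centre of its underside. Leave it.
- collar: Loose dark steel collar, 56 mm outside, 34 mm bore, 18 mm high, lying flat beside the ramp. Origin at the centre of its underside. Leave it.
Things that resemble listed ones, but are neither listed nor needed, are in the scene too. Of the things like the canister, leave any that is red; of the rest the smaller one is meant.

How it is judged:
By the outcome, as a careful person would: the job done as asked, in the order asked, and still so for the second after the job is handed in, while the arm keeps its last pose, push and grip.
It also fails if it takes over 38 s, if anything falls off the work surface, if the arm or the gripper's body presses on something with over 40 N, if the wrist force passes 120 N, or if a joint passes its speed limit or range.

## Working session

There is one attempt and no reset: what is moved stays moved. The work goes in short steps, Python scripts to look and compute and a tool call to move; the robot and the scene stay as the last step left them, time stands still between calls to the robot, and variables do not carry over. Pictures are saved under pics/ and viewed, at most 10 in all, crops included, and the job is handed in when it is done.

Besides the shell and the picture viewer there is one more tool, called after ">>>" by a JSON object that holds its "api" and its "payload", one argument or row to a line. jog_arm: Moves the arm, as the interface text tells. Its arguments: {"type":"object","properties":{"rows":{"type":"string"},"force":{"type":"number"}},"required":["rows"]}

```bash
ls; mkdir -p pics
cat > h.py <<'E'
import numpy as np, cv2
from scipy.spatial.transform import Rotation as R
from bench import ctrl, imaging, ticket
def cam(d):
    f=240/np.tan(np.radians(d["vertical_fov"])/2)
    o=np.array(d["orientation"],float)
    M=R.from_rotvec(o).as_matrix() if o.size==3 else (o if o.shape==(3,3) else R.from_quat(o).as_matrix())
    return f,M,np.array(d["origin"])
def ray(d,u,v):
    f,M,o=cam(d); a=np.array([(u-d["cx"])/f,(v-d["cy"])/f]); s=a.copy()
    for _ in range(30): s=a/(1+d["k1"]*(s@s))
    r=M@np.array([s[0],s[1],1]); return o,r/np.linalg.norm(r)
def onz(d,u,v,z):
    o,r=ray(d,u,v); return o+r*(z-o[2])/r[2]
def proj(d,p):
    f,M,o=cam(d); c=M.T@(np.array(p)-o); s=c[:2]/c[2]; s=s*(1+d["k1"]*(s@s)); return s*f+[d["cx"],d["cy"]]
E
python3 - <<'E'
from h import *
for n in("scene","top"):
    d=imaging.get_image(n); cv2.imwrite(f"pics/{n}0.png",d["img"]); print({k:v for k,v in d.items() if k!="img"})
print(ctrl.get_state())
E
```

```text
pics
{'vertical_fov': 55.212384612205206, 'cx': 316.7261227162825, 'cy': 240.6755565042386, 'k1': 0.011896632505504382, 'origin': array([0.93610714, 0.49069736, 0.548262  ]), 'orientation': array([-0.97545264, -2.39197695,  1.09794899])}
{'vertical_fov': 55.03344394152055, 'cx': 322.53470108282426, 'cy': 240.94360878051657, 'k1': -0.11037647702304042, 'origin': array([0.33099941, 0.07671749, 0.95882915]), 'orientation': array([-2.12004827,  2.15061971, -0.24843006])}
{'time': 0.1, 'joint_positions': array([ 1.29507784,  0.3217504 , -0.07007488,  1.45153616,  0.02261968,
        1.37082323, -0.05690354]), 'qd': array([ 0.00063453, -0.00151241,  0.00016714, -0.00428348, -0.00138815,
       -0.00199483,  0.00046054]), 'joint_torque': array([-2.53319722e-04, -4.92572415e+01, -4.05958593e-01, -3.13396883e+01,
       -6.41178573e-02,  3.95948603e-02,  1.09103416e-04]), 'position': array([ 0.18555449, -0.62243421,  0.22157829]), 'tool_rot': array([-3.10698729e+00, -4.53438698e-01,  5.71897224e-04]), 'ft_force': array([ 0.89707689,  0.18305119, -0.65852128]), 'torque': array([0.02452803, 0.00163104, 0.00628786]), 'grip_force': 0.0, 'grip_width': 0.9994068873796639}
```

View pics/scene0.png

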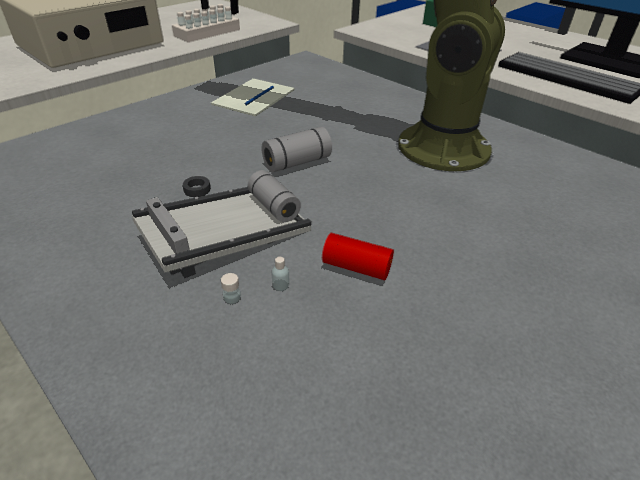

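View pics/top0.png

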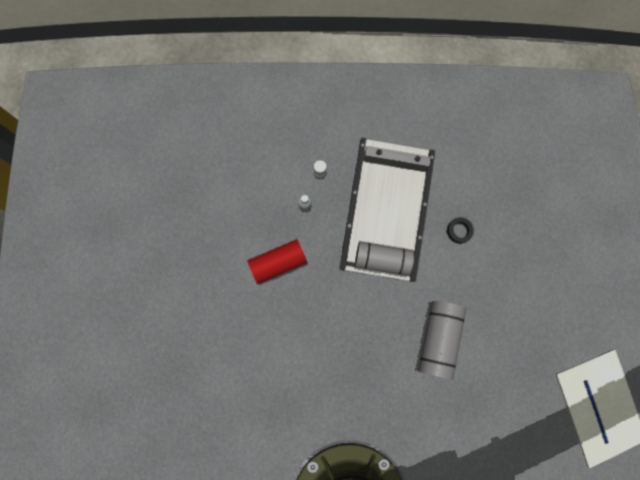

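Candidates for the canister (top view): a grey cylinder on the ramp at (385,259), a larger grey one at (441,340) and a red one at (277,262). In the scene view they are at (275,195), (297,149) and (358,256). I choose the smaller grey one lying on the ramp. The stop is at about (398,157) in top, the vials at (320,168) and (305,202), and the collar at (460,230).

Run:
```python
from h import *
d=imaging.get_image("top"); c=d["img"][125:295,330:445]
cv2.imwrite("pics/crop.png",cv2.resize(c,None,fx=3.5,fy=3.5,interpolation=cv2.INTER_CUBIC))
```

```text
(no output)
```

View pics/crop.png

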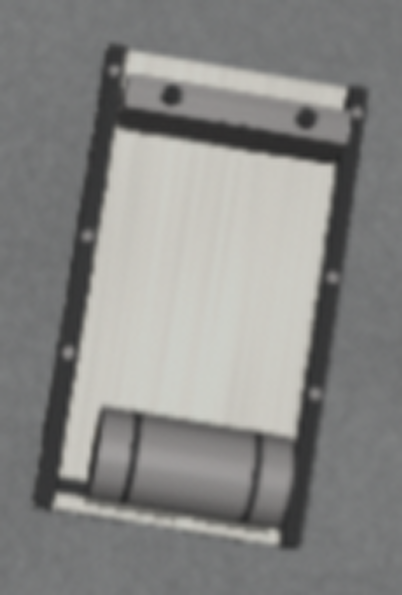

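The crop shows a plain grey cylinder with two dark rings lying across the foot of the ramp, which is the one meant. Corners in the crop are (103,408), (295,437), (288,522) and (90,500). The stop's top face has its downhill edge from (121,112) to (348,143).

Run:
```python
from h import *
d=imaging.get_image("top"); f=lambda u,v,z:onz(d,330+u/3.5,125+v/3.5,z)
P=[f(35,507,.022),f(300,547,.022),f(368,90,.060),f(108,45,.060)]
print("rail corners FL FR HR HL",np.round(P,4)); n=np.linalg.norm
print("len",n(P[3]-P[0]),n(P[2]-P[1]),"wid",n(P[0]-P[1]),n(P[2]-P[3]))
ax=(P[3]+P[2]-P[0]-P[1])[:2]; ax/=n(ax); yaw=np.arctan2(ax[1],ax[0]); o=np.mean(P,0)[:2]
print("yaw",yaw,"origin",o)
ay=np.array([-ax[1],ax[0]])
L=lambda p:np.round([(p[:2]-o)@ax,(p[:2]-o)@ay],4)
print("stop lower",L(f(121,112,.08)),L(f(348,143,.08)),"upper",L(f(127,75,.08)),L(f(352,110,.08)))
zc=.031-.1*np.tan(np.radians(8))+.027
print("can",[L(f(u,v,zc)).tolist() for u,v in((103,408),(295,437),(288,522),(90,500))])
for n_,u,v,z in(("vt",320,165,.06),("vs",305,200,.045),("collar",460,230,.018),("big",441,340,.04),("red",277,262,.03)):
    p=onz(d,u,v,z);print(n_,p.round(3),L(p))
s=imaging.get_image("scene")
zc2=lambda x:.031+x*np.tan(np.radians(8))
for x,y,z in((-.139,.08,.022),(-.139,-.08,.022),(.139,.08,.06),(.139,-.08,.06),(-.1,.0,.07)):
    w=np.r_[o+ax*x+ay*y,z]; print("scene proj",proj(s,w).round(1))
st=ctrl.get_state();print(R.from_rotvec(st["tool_rot"]).as_matrix().round(3))
```

```text
rail corners FL FR HR HL [[ 0.4549  0.0054  0.022 ]
 [ 0.4288 -0.1507  0.022 ]
 [ 0.7001 -0.1999  0.06  ]
 [ 0.7283 -0.0428  0.06  ]]
len 0.2802602622461629 0.27833417376236785 wid 0.15835568594449162 0.1596009327321869
yaw -0.17703915399237272 origin [ 0.57801546 -0.09701643]
stop lower [0.089  0.0675] [ 0.0938 -0.0668] upper [0.1125 0.0672] [ 0.1148 -0.067 ]
can [[-0.0787, 0.05], [-0.0772, -0.0636], [-0.1274, -0.0656], [-0.1333, 0.0497]]
vt [0.668 0.044 0.06 ] [0.0637 0.1548]
vs [0.598 0.076 0.045] [-0.0112  0.1735]
collar [ 0.537 -0.254  0.018] [-0.0125 -0.1621]
big [ 0.308 -0.192  0.04 ] [-0.2487 -0.1408]
red [0.472 0.134 0.03 ] [-0.1455  0.2086]
scene proj [312.3 219.1]
scene proj [269.3 180.1]
scene proj [164.5 260.1]
scene proj [131.6 208.9]
scene proj [271.4 184.1]
[[ 0.958  0.286 -0.   ]
 [ 0.286 -0.958  0.001]
 [-0.    -0.001 -1.   ]]
```

>>> {"api": "jog_arm", "payload": {
  "rows": "0 0 0 0 0 0.156 0; 0 0 0 0 0 0.156 0; 0 0 0 0 0 0.155 0; 0 0 0 0 0 0 0"
}}

```text
time: 0.75
position: [0.1857, -0.6228, 0.2225]
tool_rot: [-3.129, 0.275, 0.0]
ft_force: [0.8, -0.1, -0.4]
grip_width: 0.631
grip_force: 0.0
```

```bash
cat > rel.py <<'E'
from h import *
# ramp-frame readout and shift to a given ramp-frame target
yaw,o=-0.177,np.array([.5780,-.0970]); ax=np.array([np.cos(yaw),np.sin(yaw)]); ay=np.array([-ax[1],ax[0]])
def rep(t=None):
    s=ctrl.get_state(); p=s["position"]; M=R.from_rotvec(s["tool_rot"]).as_matrix(); F=s["ft_force"]
    print("t",round(s["time"],2),"ramp",((p[:2]-o)@ax).round(4),((p[:2]-o)@ay).round(4),"z",p[2].round(4),"F",(F[:2]@ax).round(2),(F[:2]@ay).round(2),F[2].round(2),"w",round(s["grip_width"],2))
    print("tool yaw",np.arctan2(M[1,0],M[0,0]).round(4),"tilt",M[2,:2].round(4))
    if t: print("shift cm",(100*M.T@(np.r_[o+ax*t[0]+ay*t[1],t[2]]-p)).round(2))
E
python3 -c "
from rel import *
rep((-.157,-.007,.15))"
```

```text
t 0.75 ramp -0.2935 -0.5867 z 0.2225 F 0.8 -0.01 -0.38 w 0.63
tool yaw -0.1755 tilt [-0.0002 -0.0001]
shift cm [ 13.75 -57.95   7.25]
```

>>> {"api": "jog_arm", "payload": {
  "rows": "2.75 -4 0 0 0 0 0; 2.75 -4 0 0 0 0 0; 2.75 -4 0 0 0 0 0; 2.75 -4 0 0 0 0 0; 2.75 -4 0 0 0 0 0"
}}

```text
time: 1.38
position: [0.3573, -0.449, 0.2227]
tool_rot: [3.129, -0.273, 0.0]
ft_force: [0.2, -0.1, -0.6]
grip_width: 0.501
grip_force: 0.0
```

>>> {"api": "jog_arm", "payload": {
  "rows": "0 -4 0 0 0 0 0; 0 -4 0 0 0 0 0; 0 -4 0 0 0 0 0; 0 -4 0 0 0 0 0; 0 -4 0 0 0 0 0"
}}

```text
time: 2.0
position: [0.3917, -0.2521, 0.2227]
tool_rot: [3.129, -0.272, 0.0]
ft_force: [0.3, 0.2, 0.7]
grip_width: 0.498
grip_force: 0.0
```

>>> {"api": "jog_arm", "payload": {
  "rows": "0 -4 0 0 0 0 0; 0 -4 0 0 0 0 0; 0 -4 0 0 0 0 0; 0 -4 2 0 0 0 0; 0 -2 2 0 0 0 0"
}}

```text
time: 2.62
position: [0.4238, -0.074, 0.1825]
tool_rot: [3.129, -0.268, 0.002]
ft_force: [0.2, -0.7, 0.1]
grip_width: 0.501
grip_force: 0.0
```

```bash
python3 -c "
from rel import *
rep((-.157,-.007,.036))
d=imaging.get_image('scene');cv2.imwrite('pics/s1.png',d['img'])"
```

```text
t 2.62 ramp -0.1558 -0.0045 z 0.1825 F 0.35 -0.62 0.06 w 0.5
tool yaw -0.1708 tilt [0.0014 0.0007]
shift cm [-0.14  0.24 14.65]
```

View pics/s1.png

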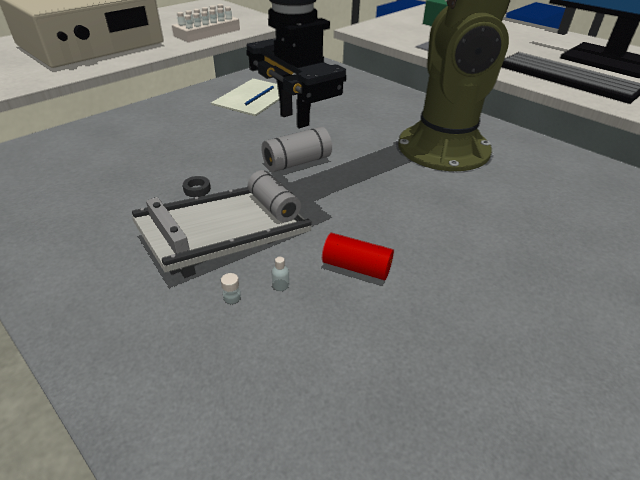

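The gripper hangs behind the canister at about (297,105) in the scene view. Nothing else has moved, so I descend behind it.

>>> {"api": "jog_arm", "payload": {
  "rows": "0 0.2 4 0 0 0.006 0; 0 0 4 0 0 0 0; 0 0 3 0 0 0 0; 0 0 2.5 0 0 0 0; 0 0 1 0 0 0 0"
}}

```text
time: 3.3
position: [0.4221, -0.0787, 0.0366]
tool_rot: [-3.128, 0.285, 0.003]
ft_force: [-0.5, 0.2, -0.7]
grip_width: 0.501
grip_force: 0.0
```

```bash
python3 -c "
from rel import *
rep((-.147,-.007,.036))
d=imaging.get_image('scene');cv2.imwrite('pics/s2.png',cv2.resize(d['img'][60:280,110:400],None,fx=2.5,fy=2.5))"
```

```text
t 3.3 ramp -0.1567 -0.0094 z 0.0366 F -0.53 0.13 -0.74 w 0.5
tool yaw -0.1818 tilt [-0.0021  0.    ]
shift cm [ 0.97 -0.25  0.06]
```

View pics/s2.png

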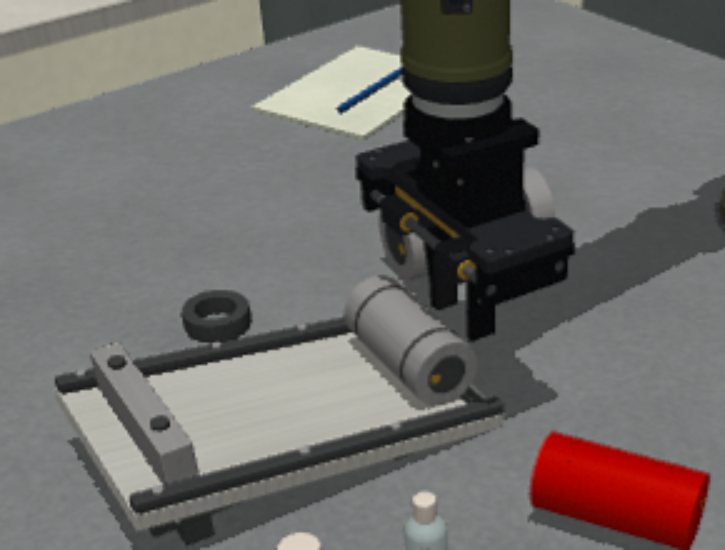

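The fingers stand behind the canister, clear of it (tips at about (481,335) in the crop). I approach gently.

>>> {"api": "jog_arm", "payload": {
  "rows": "0.3 -0.1 0 0 0 -0.004 0; 0.3 0 0 0 0 0 0; 0.3 0 0 0 0 0 0; 0.3 0 0 0 0 0 0; 0.2 0 0 0 0 0 0"
}}

```text
time: 3.98
position: [0.4372, -0.0798, 0.0377]
tool_rot: [3.129, -0.281, 0.0]
ft_force: [1.1, 0.7, -0.4]
grip_width: 0.5
grip_force: 0.0
```

```bash
python3 -c "
from rel import *
rep()"
```

```text
t 3.98 ramp -0.1416 -0.0079 z 0.0377 F 0.94 0.87 -0.43 w 0.5
tool yaw -0.1792 tilt [0.0003 0.0001]
```

>>> {"api": "jog_arm", "payload": {
  "rows": "0.2 0 -0.03 0 0 0 0; 0.2 0 -0.03 0 0 0 0; 0.3 0 -0.04 0 0 0 0; 0.3 0 -0.04 0 0 0 0; 0.3 0 -0.04 0 0 0 0"
}}

```text
time: 4.6
position: [0.4499, -0.0821, 0.0394]
tool_rot: [3.129, -0.281, -0.0]
ft_force: [-3.7, 0.9, 1.9]
grip_width: 0.5
grip_force: 1.5
```

```bash
python3 -c "
from rel import *
rep()
d=imaging.get_image('top');cv2.imwrite('pics/t3.png',cv2.resize(d['img'][125:325,310:470],None,fx=3,fy=3))"
```

```text
t 4.6 ramp -0.1287 -0.0079 z 0.0394 F -3.8 0.22 1.89 w 0.5
tool yaw -0.1792 tilt [-0.      0.0001]
```

View pics/t3.png

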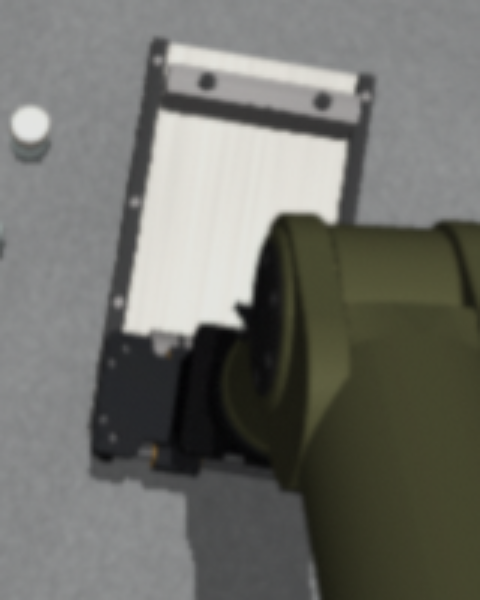

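The arm hides most of the canister from above, but the contact force of 3.8 N and the ramp (stop at about (265,90) in the crop) fit a push that has begun. I continue up the slope.

>>> {"api": "jog_arm", "payload": {
  "rows": "0.4 0 -0.056 0 0 0 0; 0.5 0 -0.07 0 0 0 0; 0.5 0 -0.07 0 0 0 0; 0.5 0 -0.07 0 0 0 0; 0.5 0 -0.07 0 0 0 0"
}}

```text
time: 5.28
position: [0.4737, -0.0864, 0.0428]
tool_rot: [3.129, -0.281, 0.0]
ft_force: [-2.7, 0.3, 1.2]
grip_width: 0.498
grip_force: 1.5
```

>>> {"api": "jog_arm", "payload": {
  "rows": "0.5 0 -0.07 0 0 0 0; 0.5 0 -0.07 0 0 0 0; 0.5 0 -0.07 0 0 0 0; 0.5 0 -0.07 0 0 0 0; 0.5 0 -0.07 0 0 0 0"
}}

```text
time: 5.9
position: [0.4982, -0.0909, 0.0462]
tool_rot: [3.129, -0.281, 0.0]
ft_force: [-3.0, 0.7, 2.2]
grip_width: 0.502
grip_force: 1.5
```

```bash
python3 -c "
from rel import *
rep()
d=imaging.get_image('scene');cv2.imwrite('pics/s4.png',cv2.resize(d['img'][60:280,110:400],None,fx=2.5,fy=2.5))"
```

```text
t 5.9 ramp -0.0796 -0.008 z 0.0462 F -3.06 0.17 2.24 w 0.5
tool yaw -0.1792 tilt [0.     0.0001]
```

View pics/s4.png

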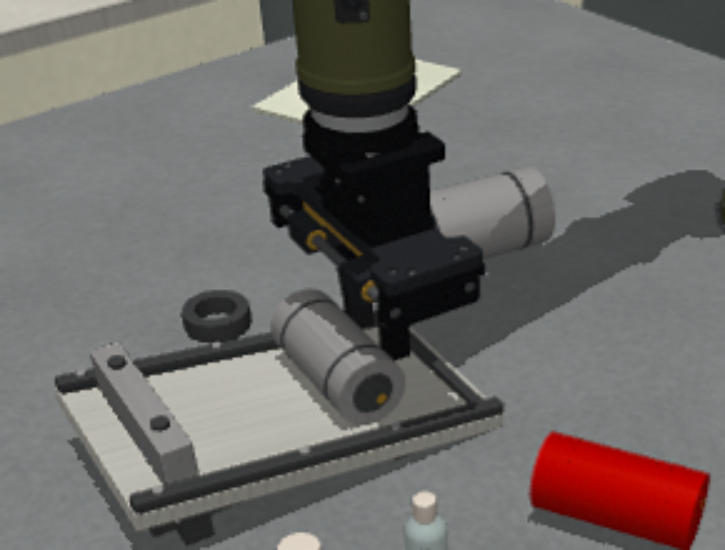

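The canister, at about (338,355) in the crop, is square in the rails with the fingers touching behind it. I keep going.

>>> {"api": "jog_arm", "payload": {
  "rows": "0.5 0 -0.07 0 0 0 0; 0.5 0 -0.07 0 0 0 0; 0.5 0 -0.07 0 0 0 0; 0.5 0 -0.07 0 0 0 0; 0.5 0 -0.07 0 0 0 0"
}}

```text
time: 6.58
position: [0.5229, -0.0953, 0.0498]
tool_rot: [3.129, -0.281, 0.0]
ft_force: [-2.3, -0.2, 1.0]
grip_width: 0.501
grip_force: 1.5
```

>>> {"api": "jog_arm", "payload": {
  "rows": "0.5 0 -0.07 0 0 0 0; 0.5 0 -0.07 0 0 0 0; 0.5 0 -0.07 0 0 0 0; 0.5 0 -0.07 0 0 0 0; 0.5 0 -0.07 0 0 0 0"
}}

```text
time: 7.2
position: [0.5474, -0.0998, 0.0532]
tool_rot: [3.129, -0.281, -0.0]
ft_force: [-2.8, 0.3, 2.0]
grip_width: 0.499
grip_force: 1.5
```

>>> {"api": "jog_arm", "payload": {
  "rows": "0.5 0 -0.07 0 0 0 0; 0.5 0 -0.07 0 0 0 0; 0.45 0 -0.063 0 0 0 0; 0.4 0 -0.056 0 0 0 0; 0.4 0 -0.056 0 0 0 0"
}}

```text
time: 7.82
position: [0.5694, -0.1038, 0.0563]
tool_rot: [3.129, -0.281, -0.0]
ft_force: [-2.8, 1.3, 1.5]
grip_width: 0.5
grip_force: 1.5
```

>>> {"api": "jog_arm", "payload": {
  "rows": "0.35 0 -0.05 0 0 0 0; 0.3 0 -0.042 0 0 0 0; 0.25 0 -0.035 0 0 0 0; 0.2 0 -0.028 0 0 0 0; 0.2 0 -0.028 0 0 0 0"
}}

```text
time: 8.45
position: [0.5821, -0.106, 0.0582]
tool_rot: [3.129, -0.281, -0.0]
ft_force: [-3.3, 0.9, 1.8]
grip_width: 0.501
grip_force: 1.5
```

```bash
python3 -c "
from rel import *
rep()"
```

```text
t 8.45 ramp 0.0056 -0.0082 z 0.0582 F -3.37 0.36 1.75 w 0.5
tool yaw -0.1792 tilt [-0.0002  0.0001]
```

>>> {"api": "jog_arm", "payload": {
  "rows": "0.25 0 -0.035 0 0 0 0; 0.25 0 -0.035 0 0 0 0; 0.25 0 -0.035 0 0 0 0; 0.25 0 -0.035 0 0 0 0; 0.25 0 -0.035 0 0 0 0"
}}

```text
time: 9.07
position: [0.5945, -0.1083, 0.06]
tool_rot: [3.129, -0.281, 0.0]
ft_force: [-3.1, 0.0, 1.2]
grip_width: 0.499
grip_force: 1.5
```

>>> {"api": "jog_arm", "payload": {
  "rows": "0.2 0 -0.028 0 0 0 0; 0.2 0 -0.028 0 0 0 0; 0.2 0 -0.028 0 0 0 0; 0.1 0 -0.014 0 0 0 0; 0.1 0 -0.014 0 0 0 0"
}}

```text
time: 9.7
position: [0.6022, -0.1097, 0.061]
tool_rot: [3.129, -0.281, -0.0]
ft_force: [-2.9, 0.0, 2.7]
grip_width: 0.501
grip_force: 1.5
```

```bash
python3 -c "
from rel import *
rep()
d=imaging.get_image('scene');cv2.imwrite('pics/s5.png',cv2.resize(d['img'][60:280,110:400],None,fx=2.5,fy=2.5))"
```

```text
t 9.7 ramp 0.026 -0.0082 z 0.061 F -2.84 -0.5 2.66 w 0.5
tool yaw -0.1792 tilt [-0.0002  0.0001]
```

View pics/s5.png

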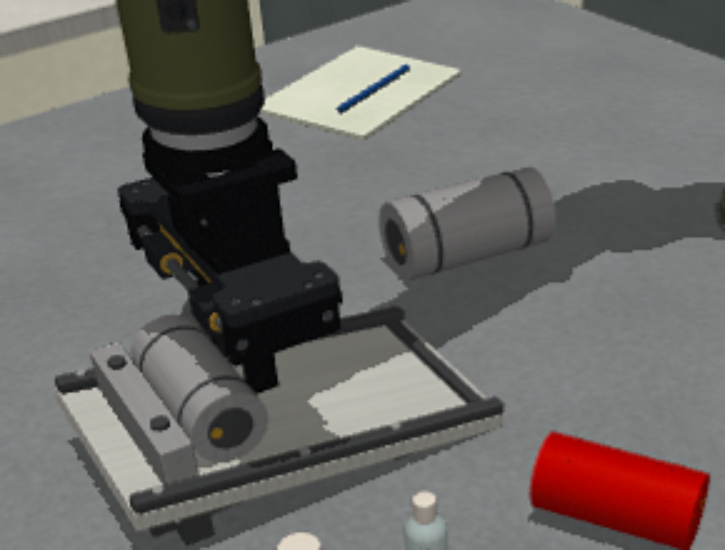

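The canister at about (200,390) in the crop is nearly against the stop. I advance in 1 mm steps until the force rises.

>>> {"api": "jog_arm", "payload": {
  "rows": "0.1 0 -0.014 0 0 0 0; 0.1 0 -0.014 0 0 0 0; 0.1 0 -0.014 0 0 0 0; 0.1 0 -0.014 0 0 0 0; 0.1 0 -0.014 0 0 0 0"
}}

```text
time: 10.38
position: [0.6056, -0.1103, 0.0615]
tool_rot: [3.129, -0.281, -0.006]
ft_force: [-8.0, 1.9, 4.9]
grip_width: 0.504
grip_force: 4.1
```

>>> {"api": "jog_arm", "payload": {
  "rows": "0.1 0 0 0 0 0 0; 0.1 0 0 0 0 0 0; 0 0 0 0 0 0 0"
}}

```text
time: 10.75
position: [0.6056, -0.1103, 0.0612]
tool_rot: [3.129, -0.281, -0.012]
ft_force: [-12.0, 2.0, 7.8]
grip_width: 0.498
grip_force: 5.9
```

>>> {"api": "jog_arm", "payload": {
  "rows": "0.1 0 0 0 0 0 0; 0.1 0 0 0 0 0 0; 0.1 0 0 0 0 0 0; 0 0 0 0 0 0 0; 0 0 0 0 0 0 0"
}}

```text
time: 11.38
position: [0.6057, -0.1103, 0.0607]
tool_rot: [3.129, -0.281, -0.022]
ft_force: [-17.4, 3.0, 10.7]
grip_width: 0.499
grip_force: 9.3
```

>>> {"api": "jog_arm", "payload": {
  "rows": "0 0 0 0 0 0 0; 0 0 0 0 0 0 0; 0 0 0 0 0 0 0; 0 0 0 0 0 0 0; 0 0 0 0 0 0 0"
}}

```text
time: 12.0
position: [0.6057, -0.1103, 0.0607]
tool_rot: [3.129, -0.281, -0.022]
ft_force: [-17.7, 1.8, 11.4]
grip_width: 0.502
grip_force: 9.3
```

```bash
python3 -c "
from rel import *
rep()
d=imaging.get_image('scene');cv2.imwrite('pics/s6.png',cv2.resize(d['img'][120:310,110:300],None,fx=3,fy=3))"
```

```text
t 12.0 ramp 0.0296 -0.0082 z 0.0607 F -17.73 -1.38 11.4 w 0.5
tool yaw -0.179 tilt [-0.0141  0.0014]
```

View pics/s6.png

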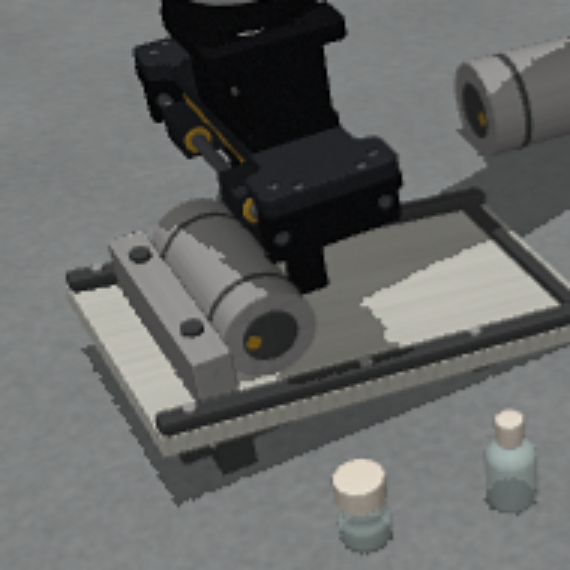

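The canister, at about (235,285) in the crop, rests flush against the stop under a steady 17.7 N push. Both vials still stand at (362,500) and (510,460).

```bash
python3 -c "
from bench import ticket
print(ticket.close_job())"
```

```text
the job is handed in; nothing more can be done
None
```

The canister is against the stop and the fingers are still pushing it there at about 18 N; the vials and collar were not touched, and the job was handed in at about 12 s.

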